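Find the burner cap that rocks and seat it

ROBOT

A 7-joint arm with a two-finger parallel gripper is mounted at the origin on a cart in front of the work surface, level with it; the furniture and walls round the work are solid. World frame = base frame: x ahead of the robot, y to its left, z up, the work surface at z = 0. Lengths are in mm, angles in rad, forces in N, time in s.
With the tool pointing down it reaches from about 400 to 850 mm from the base axis. Payload 4.5 kg.
Tool frame: the origin (TCP) lies midway between the tips of the shut fingers; the grasp point (between the pads) lies 19 mm behind it; z points along the fingers, y is the direction in which the jaws open and shut (so a half turn about z gives the same grasp; the last joint's range is limited). The gripper opens to 85 mm and grips with 20 to 120 N. Pads are 22 mm wide; open, the fingers measure 114 mm over their backs; the gripper's body (76 mm by 85 mm) begins 54 mm behind the grasp point. The pads swing forward as they close: fully open they stand 13 mm farther back than shut.
Start: joints at [-1.242, 0.689, -0.195, 1.565, 0.157, 0.902, -0.215], TCP at [181.573, 598.068, 231.317] pointing down, gripper open.
Joint ranges: [-3.01, 3.01], [-0.46, 2.08], [-1.47, 1.51], [0.13, 2.56], [-1, 4.14], [0.04, 2.09], [-2.66, 2.66]. Speed limits (rad/s): [2.57, 2.57, 3.14, 3.14, 3.14, 3.14, 3.14].

INTERFACE

Orientations are given as a unit quaternion [w, x, y, z].
In Python, from rig import ctrl, vision, order gives the robot as it stands. The module is installed in compiled form; this text tells all that it offers.
- The arm moves only by the tool drive_tool, never from a script. Its arguments are lists of equal length, an entry for each row: "translation": the shift along the tool's x, y, z in cm, a list of three; "twist": the turn about the tool's z in degrees; "grip": the opening in per cent of the stroke, from 0 (shut) to 100 (fully open). A call has exactly 8 rows; each row is the pose to reach, as a shift and turn from the pose measured when the call began, along the tool's axes at that moment; what a row does not reach only later rows make up. A row lasts 1/8 s, in which the tool goes at most 62.5 mm and 10.7 degrees, less where a joint would pass 70% of its speed; a pose out of reach is approached as far as the arm can. A call with a gripper value outside its range is refused whole. The fingers move at their own pace and stop on an object; "squeeze" is the grip in N (left out, the last holds). Time passes only in rows, so rows that repeat a pose let the fingers close, or fill a call up. It gives the time, the measured TCP pose, the force and the opening at its end, in the units of the state.
- ctrl.get_obs(): the state, without advancing time (a new reading comes with each control period).
- vision.capture(name): name is "scene" or "side" or "wrist"; returns a dict with "color" (384x512x3 uint8, red, green, blue), "vfov" (degrees; the focal length in pixels is half the picture's height over the tangent of half this angle, whatever the lens; pixels are square), "cx", "cy" (the principal point, pixels), "k1" (the pictures are not rectified: a ray, as slopes to the right and down, at radius r is drawn at 1 + k1 r^2 times it, then the intrinsics apply), "R" (3x3) and "t" (3): a world point X has camera coordinates R X + t. Camera axes: x right, y down, z forward; pixel columns grow to the right and rows downward; lengths in mm; the calibration is good to about 2 mm. A picture is of the moment at which its call begins. There is no depth.
- order.close_job(): hands the job in, once; it reports no verdict.
Trained networks look in the newest picture that a camera, given by its name, has taken for a name from the list of things; names that differ only in an ending like _2 or _b are one class to them, and where a whole thing is asked for, a point or a joint stands for the part that bears it (a point fixed in the world has none). Each returns a list of dicts, best first, with "conf" (0 to 1); they miss things now and then, are a little off and sometimes report something else, mostly with a low value. They report only what shows in the picture. A call takes as long as a camera call. They do not tell look-alikes from the thing itself.
- vision.find_in(label, camera): "extent" ([centre column, centre row, width, height] in pixels, round what is visible of it).
The state is a dict: "time_s": time; "q": joint angles; "joint_vel": joint speeds; "effort": joint torques, N m; "ee_pos": TCP position; "ee_rot": TCP orientation; "wrist_force": force on the tool from outside, world axes, zero at the start; "ft_torque": the same for the moment, N m; "finger_gap": opening from 0.0 (shut) to 1.0 (fully open).
Only numpy, scipy, OpenCV 4.12 (cv2) and the standard library are available. Lean on these libraries where they do the work, as an engineer would, in place of code of your own. Each camera call takes 0.05 s, during which the arm holds its last target.

TASK

The table-top gas hob has just been cleaned and one of its three burner caps has not been put back into its burner properly. Going from the left burner to the right one, press down with the fingertips on the top of every cap, a little in from its edge, to feel which one rocks, and push the loose one sideways until it drops home, so that all three lie flat in their burners. Do not grip or lift the caps, and leave the pan supports, the scourer, the fork, the spoon and the tumbler where they are.

Things in the scene. Friction and masses are not known exactly. Their poses are not given: they have to be found in the camera images.
- cap_a: burner cap: dark round cast disc, 90 mm across, 10 mm thick, about 0.25 kg, with a round-ended spigot in the middle of its underside (8 mm thick, 6 mm long). Origin: centre of its flat underside; z up through its top. The three caps are alike and too wide to grip; which cap is on which burner, and which one is loose, changes.
- cap_b: burner cap, the same as cap_a. Any cap that is home has its spigot down in the socket of its burner: it lies flat on the brass, within 3 mm of the burner's axis, its edge overhanging the brass by about 5 mm, and does not move when its top is pressed within 35 mm of its centre.
- cap_c: burner cap, the same as cap_a. A cap that is loose stands with its spigot on the brass beside the socket, 8 to 12 mm off the burner's axis, and leans 7 to 12 degrees onto one side. Pressed 25 to 30 mm from its centre on a high side it rocks over to that side under 1 N or so, the edge sinking up to 12 mm, and stays there; on its very edge 5 N may tip it off.
- burner_left (a point): left burner of the hob (as the robot sees it; left is +y): point on its axis at the top of the brass, 87 mm above the worktop and 24 mm above the deck. The brass head is fixed, flat on top, 80 mm across, with a 12 mm round socket in the middle, 13 mm deep. The burners are 180 mm apart.
- burner_middle (a point): middle burner, the same. A loose cap slides under a push of 2 to 8 N on its edge towards the burner's axis, best with the fingertips 5 to 10 mm below the top of the brass so that they meet the edge however it leans; over the socket the spigot drops in, the cap falls flat and goes no farther than 2 to 3 mm past the axis.
- burner_right (a point): right burner, the same
- hob: steel gas hob, 286 mm deep (x) and 566 mm wide (y), fixed; its deck is 63 mm above the worktop, three knobs on the front. Origin: on the worktop under its centre; x points to its back, y to its left.
- pan_support_1: black pan support, 145 mm square and 36 mm high, heavy, lying on the worktop left of the hob; origin: centre of its underside
- pan_support_2: the same, stacked on pan_support_1
- pan_support_3: the same, on the worktop right of the hob
- scourer: steel coil scourer, 75 x 89 x 48 mm, on the worktop left of the hob; origin: centre of its underside
- fork: table fork, 195 mm long and 14 mm high, on the hob's deck between the left and the middle burner; origin: centre of its underside
- spoon: teaspoon, 138 mm long and 13 mm high, on the hob's deck between the middle and the right burner; origin: centre of its underside
- tumbler: steel tumbler, 71 mm across and 104 mm high, on the worktop right of the hob; origin: centre of its underside
Things that resemble listed ones, but are neither listed nor needed, are in the scene too. Leave any green look-alike of the cap_a alone.

How it is judged:
By the outcome, as a careful person would: the job done as asked, in the order asked, and still so for the second after the job is handed in, with the robot touching nothing.
It also fails if it takes over 58 s, if anything falls off the work surface, if the arm or the gripper's body presses on something with over 40 N, if the wrist force passes 120 N, or if a joint passes its speed limit or range.

## Working session

There is one attempt and no reset: what is moved stays moved. The work goes in short steps, Python scripts to look and compute and a tool call to move; the robot and the scene stay as the last step left them, time stands still between calls to the robot, and variables do not carry over. Pictures are saved under pics/ and viewed, and the job is handed in when it is done.

Besides the shell and the picture viewer there is one more tool, called after "Call:" as name([rows], argument=value, ...), one row to a line, values as JSON. drive_tool: Moves the arm, as the interface text tells. Its arguments: {"type":"object","properties":{"translation":{"type":"array","items":{"type":"array","items":{"type":"number"}}},"twist":{"type":"array","items":{"type":"number"}},"grip":{"type":"array","items":{"type":"number"}},"squeeze":{"type":"number"}},"required":["translation","twist","grip"]}

```bash
mkdir -p pics; ls
cat > h.py <<'E'
import numpy as np, cv2
from rig import ctrl, vision, order
def cap(n,f):
    c=vision.capture(n); cv2.imwrite('pics/'+f,cv2.cvtColor(c['color'],cv2.COLOR_RGB2BGR)); return c
def K(c):
    f=192/np.tan(np.radians(c['vfov'])/2); return f
def proj(c,X):
    p=np.asarray(c['R'])@np.asarray(X,float)+np.asarray(c['t']); s=p[:2]/p[2]; r2=s@s; s=s*(1+c['k1']*r2); f=K(c); return np.array([c['cx']+f*s[0],c['cy']+f*s[1]])
def ray(c,u):
    f=K(c); d=np.array([(u[0]-c['cx'])/f,(u[1]-c['cy'])/f]); s=d.copy()
    for _ in range(20): s=d/(1+c['k1']*(s@s))
    R=np.asarray(c['R']); o=-R.T@np.asarray(c['t']); return o,R.T@np.array([s[0],s[1],1])
def atz(c,u,z):
    o,d=ray(c,u); return o+d*(z-o[2])/d[2]
E
python3 - <<'E'
from h import *
np.set_printoptions(precision=2,suppress=True)
for n in ['scene','side','wrist']:
    c=cap(n,n+'0.png'); print(n,c['vfov'],c['k1'],-np.asarray(c['R']).T@np.asarray(c['t']))
    for l in ['cap_a','burner_left','hob','fork','spoon','tumbler']:
        for d in vision.find_in(l,n): print(l,round(d['conf'],2),np.round(d['extent'],1))
o=ctrl.get_obs(); print(o)
E
```

```text
pics
scene 48.573441863023 0.04451991738487821 [-542.48  699.28  772.8 ]
cap_a 0.86 [169.1 254.7  31.9  18.3]
cap_a 0.85 [203.2 200.1  23.3  15.2]
cap_a 0.75 [246.4 184.6  23.4  13.4]
cap_a 0.61 [289.5 170.3  23.6  12. ]
burner_left 0.85 [239.1 205.5 161.5  91. ]
hob 0.8 [241.9 207.2 161.2  86.7]
fork 0.47 [230.6 198.1  40.4  25.3]
spoon 0.43 [263.  182.1  19.6  11.2]
side 43.553116935878855 -0.1730639876909691 [ -234.56 -1734.03   960.27]
cap_a 0.77 [281.1 208.6  24.9  12. ]
cap_a 0.62 [266.8 188.9  19.8  14.6]
cap_a 0.51 [247.2 173.4  21.3   2.9]
cap_a 0.34 [238.1 164.1  14.   12.1]
burner_left 0.67 [265.4 206.4 115.6  76.9]
burner_left 0.6 [335.6 243.2  20.1  33.7]
hob 0.72 [264.6 205.2 116.7  80.3]
hob 0.17 [201.8 160.5  35.2  12.6]
fork 0.41 [255.2 189.1  32.5   8.1]
spoon 0.42 [272.6 202.8  29.7  13.5]
tumbler 0.74 [266.7 203.9 114.   74.7]
tumbler 0.61 [336.8 242.2  21.6  38. ]
wrist 59.235655432294806 -0.041282167062834246 [115.59 616.46 373.34]
{'time_s': 1.05, 'q': array([-1.24,  0.69, -0.19,  1.57,  0.16,  0.9 , -0.22]), 'joint_vel': array([ 0., -0.,  0., -0.,  0., -0.,  0.]), 'effort': array([  0.  , -53.96,  -1.27, -15.89,   0.01,   0.  ,   0.  ]), 'ee_pos': array([181.59, 598.04, 231.32]), 'ee_rot': array([0.  , 0.15, 0.99, 0.  ]), 'wrist_force': array([-0.07, -1.25,  0.36]), 'ft_torque': array([-0.04, -0.02,  0.02]), 'finger_gap': 1.0027858422324254}
```

Run:
```python
import cv2
a=cv2.imread('pics/scene0.png')[140:300,130:340]; cv2.imwrite('pics/scene0z.png',cv2.resize(a,None,fx=3.7,fy=3.7,interpolation=cv2.INTER_CUBIC))
a=cv2.imread('pics/side0.png')[130:290,180:380]; cv2.imwrite('pics/side0z.png',cv2.resize(a,None,fx=3.7,fy=3.7,interpolation=cv2.INTER_CUBIC))
```

```text
(no output)
```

View pics/scene0z.png

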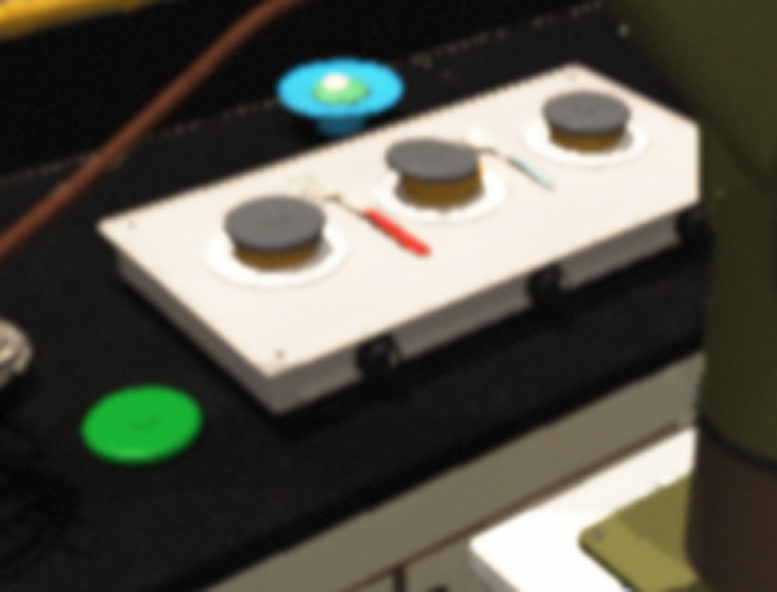

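View pics/side0z.png

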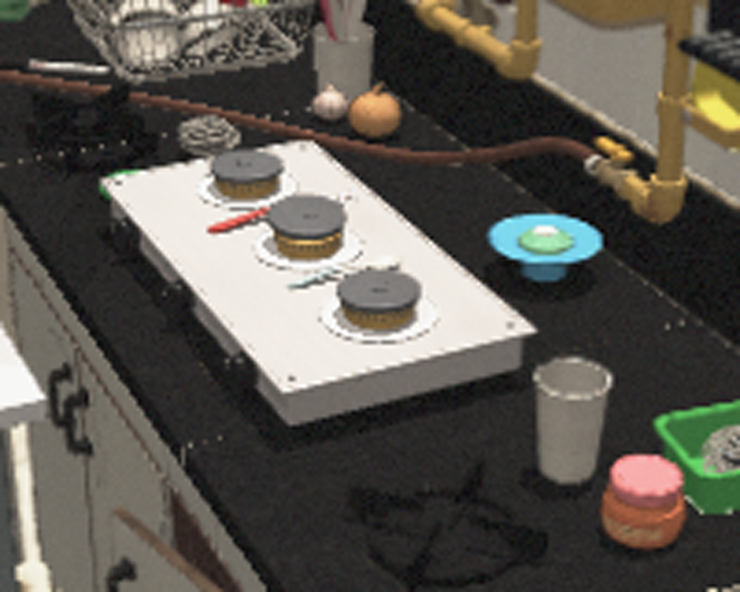

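View pics/wrist0.png

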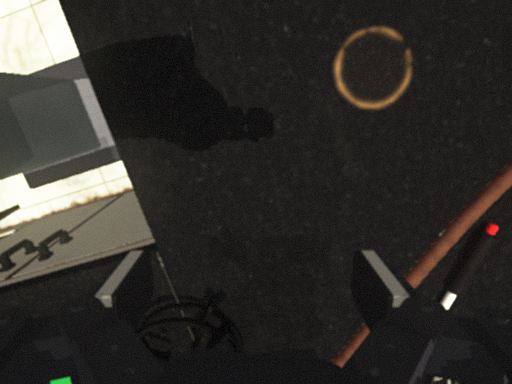

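View pics/scene0.png

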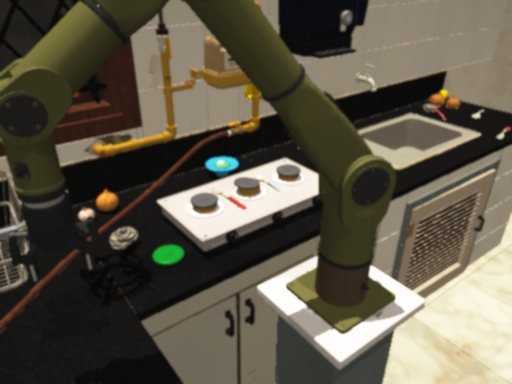

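```bash
cat > fit.py <<'E'
from h import *
from scipy.optimize import least_squares
np.set_printoptions(precision=1,suppress=True)
S=vision.capture('scene'); D=vision.capture('side')
z=lambda p,o:(np.array(p)+.5)/3.7-.5+np.array(o)
so=(130,140); do=(180,130)
obs=[(S,z((100,226),so),(143,283)),(S,z((272,375),so),(-143,283)),(S,z((577,66),so),(143,-283)),
(D,z((318,142),do),(143,283)),(D,z((535,330),do),(143,-283)),(D,z((290,395),do),(-143,-283)),(D,z((107,185),do),(-143,283))]
for c,u,k in obs: print(k,atz(c,u,63))
def W(p,k,zz=63):
    c,s=np.cos(p[2]),np.sin(p[2]); return [p[0]+c*k[0]-s*k[1],p[1]+s*k[0]+c*k[1],zz]
r=least_squares(lambda p:np.concatenate([proj(c,W(p,k))-u for c,u,k in obs]),[600,0,0]); print(r.x,r.fun)
tops={'S':[((275,223),'L'),((433,160),'M'),((586,115),'R')],'D':[((247,165),'L'),((306,215),'M'),((378,290),'R')]}
for n,c,o in (('S',S,so),('D',D,do)):
    for u,l in tops[n]: print(n,l,atz(c,z(u,o),97))
for b in (180,0,-180): print('pred',W(r.x,(0,b),97))
cap('wrist','w1.png')
E
python3 fit.py
```

```text
(143, 283) [618.6 213.5  63. ]
(-143, 283) [331.8 209.2  63. ]
(143, -283) [ 628.7 -358.5   63. ]
(143, 283) [631.5 211.5  63. ]
(143, -283) [ 627.7 -345.7   63. ]
(-143, -283) [ 345.3 -356.1   63. ]
(-143, 283) [340.5 201.9  63. ]
[482.7 -73.6   0. ] [ 0.2 -0.8 -0.7 -1.  -0.5  0.2 -1.5  0.4  1.4  1.1 -0.7  0.4 -1.1 -0.4]
S L [479.2 114.7  97. ]
S M [492.4 -62.9  97. ]
S R [ 479.8 -238.9   97. ]
D L [491.6 110.2  97. ]
D M [498.2 -51.5  97. ]
D R [ 491.3 -252.6   97. ]
pred [np.float64(481.2197004207414), np.float64(106.43367920083232), 97]
pred [np.float64(482.7046927629739), np.float64(-73.56019513311135), 97]
pred [np.float64(484.18968510520637), np.float64(-253.554069467055), 97]
```

```bash
cat >> h.py <<'E'
from scipy.spatial.transform import Rotation as Ro
def rot(o): q=o['ee_rot']; return Ro.from_quat([q[1],q[2],q[3],q[0]])
def to(X,o=None):
    o=o or ctrl.get_obs(); return np.round(rot(o).inv().apply(np.array(X,float)-o['ee_pos'])/10,2)
E
python3 - <<'E'
from h import *
c=vision.capture('wrist'); o=ctrl.get_obs(); M=rot(o).as_matrix()
print(M.round(3)); print('cam in tool',M.T@(-c['R'].T@c['t']-o['ee_pos']),'fwd',M.T@np.array(c['R'])[2],'right',M.T@np.array(c['R'])[0])
print(to((440,50,260)), o['time_s'])
E
```

```text
[[-0.957  0.291  0.   ]
 [ 0.291  0.957  0.   ]
 [ 0.     0.    -1.   ]]
cam in tool [  68.47674402   -1.55626145 -142.00676236] fwd [-2.74694858e-01  7.53678291e-04  9.61531158e-01] right [-5.75640250e-05  9.99999678e-01 -8.00276293e-04]
[-40.65 -44.93  -2.87] 1.25
```

Call:
drive_tool([
  [-3,-3.3,-0.5],
  [-7,-7.8,-1],
  [-11,-12.2,-1.5],
  [-15,-16.6,-2],
  [-19,-21,-2.5],
  [-23,-25.4,-2.8],
  [-27,-29.8,-2.8],
  [-31,-34.2,-2.8],
], twist=[-2,-4,-6,-8,-10,-12,-14,-17], grip=[100,100,100,100,100,100,100,100])

```text
time_s: 2.25
ee_pos: [379.8, 179.2, 259.6]
ee_rot: [0.001, -0.002, 1.0, 0.0]
wrist_force: [1.3, 0.3, -0.3]
finger_gap: 0.999
```

Run:
```python
from h import *
o=ctrl.get_obs(); print(o['q'].round(2),o['wrist_force'],rot(o).as_matrix().round(3)); print(to((440,30,270)), o['time_s'],o['ee_pos'])
```

```text
[-0.31  0.4  -0.34  2.11  0.21  0.67  0.78] [ 1.33376308  0.28454988 -0.33810544] [[-1.    -0.004  0.001]
 [-0.004  1.     0.001]
 [-0.001  0.001 -1.   ]]
[ -5.97 -14.94  -1.04] 2.25 [379.7809944  179.20283179 259.64181328]
```

Call:
drive_tool([
  [-0.3,-4,-1],
  [-0.6,-8,-2],
  [-1,-12,-3],
  [-1.5,-16,-4],
  [-2,-20,-5],
  [-2,-24,-5],
  [-2,-25,-5],
  [-2,-25,-5],
], twist=[0,0,0,0,0,0,0,0], grip=[0,0,0,0,0,0,0,0])

```text
time_s: 3.25
ee_pos: [400.6, -70.7, 309.5]
ee_rot: [0.001, -0.001, 1.0, 0.0]
wrist_force: [1.1, 0.5, 0.7]
finger_gap: 0.004
```

Run:
```python
from h import *
c=cap('wrist','w2.png'); o=ctrl.get_obs(); print(o['q'].round(2),o['wrist_force'],o['ee_pos'],o['time_s'])
for d in vision.find_in('cap_a','wrist'): print(d['conf'],d['extent'],atz(c,d['extent'][:2],97))
```

```text
[ 0.3   0.3  -0.33  2.06  0.13  0.8   1.48] [-0.61341388  0.66814042  1.27428388] [400.73510548 -69.80271674 309.54516619] 3.3
0.98 [499.4, 157.2, 25.2, 68.4] [388.53028344 195.99229784  97.        ]
0.77 [98.2, 244.9, 82.6, 73.7] [ 491.67511103 -248.40746975   97.        ]
0.58 [407.2, 241.3, 77.1, 75.3] [486.49669434 106.49083731  97.        ]
0.58 [261.7, 240.8, 84.0, 62.8] [485.71808587 -60.60098526  97.        ]
```

View pics/w2.png

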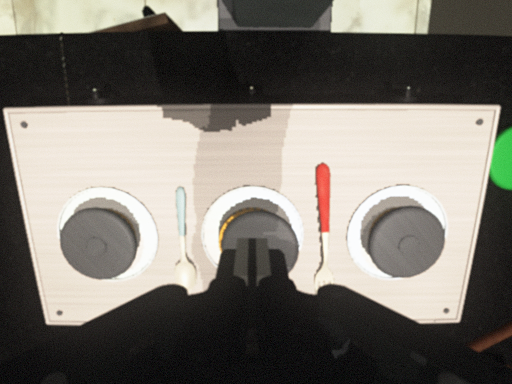

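Run:
```python
from h import *
np.set_printoptions(precision=1,suppress=True)
c=vision.capture('wrist'); im=cv2.cvtColor(c['color'],cv2.COLOR_RGB2BGR)
for u in [(5.5,108),(498.5,105.5),(460.5,321),(47.5,325)]: print(atz(c,u,63))
cv2.imwrite('pics/w2z.png',cv2.resize(im[170:300,50:460],None,fx=1.95,fy=1.95,interpolation=cv2.INTER_CUBIC))
g=cv2.cvtColor(im,cv2.COLOR_BGR2GRAY)
# white dishes
m=(im.min(2)>215).astype(np.uint8); 
for x0,x1,zz in ((50,165,'R'),(195,310,'M'),(340,455,'L')):
    mm=np.zeros_like(m); mm[180:300,x0:x1]=m[180:300,x0:x1]
    mm=cv2.morphologyEx(mm,cv2.MORPH_OPEN,np.ones((3,3),np.uint8))
    cs,_=cv2.findContours(mm,cv2.RETR_EXTERNAL,cv2.CHAIN_APPROX_NONE); k=max(cs,key=cv2.contourArea)
    h=cv2.convexHull(k); e=cv2.fitEllipse(h); print(zz,'dish',e,[atz(c,e[0],z) for z in (63,66)])
    # dark cap
    sat=im.max(2).astype(int)-im.min(2)
    dk=((g<100)&(sat<25)).astype(np.uint8); d2=np.zeros_like(dk); d2[195:285,x0:x1]=dk[195:285,x0:x1]
    d2=cv2.morphologyEx(d2,cv2.MORPH_OPEN,np.ones((15,15),np.uint8))
    cs,_=cv2.findContours(d2,cv2.RETR_EXTERNAL,cv2.CHAIN_APPROX_NONE); k=max(cs,key=cv2.contourArea); e=cv2.fitEllipse(k); print('cap',e,atz(c,e[0],97))
```

```text
[ 339.9 -351.5   63. ]
[333.9 210.3  63. ]
[619.9 217.6  63. ]
[ 628.8 -350.4   63. ]
R dish ((114.39712524414062, 220.82139587402344), (126.87760162353516, 151.014892578125), 120.03836822509766) [array([ 475.3, -239.2,   63. ]), array([ 474.2, -237.9,   66. ])]Traceback (most recent call last):
  File "<stdin>", line 18, in <module>
ValueError: max() iterable argument is empty
```

View pics/w2z.png

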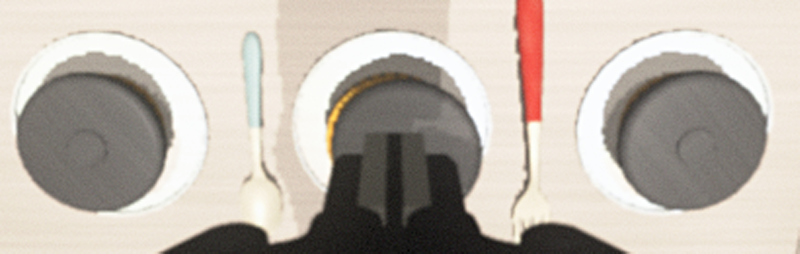

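Call:
drive_tool([
  [-1.5,4,2],
  [-3.5,8.5,5],
  [-5.5,13,9],
  [-7.5,18,13],
  [-8.4,20.4,17],
  [-8.4,20.4,19],
  [-8.4,20.4,19.7],
  [-8.4,20.4,19.7],
], twist=[0,0,0,0,0,0,0,0], grip=[0,0,0,0,0,0,0,0])

```text
time_s: 4.4
ee_pos: [483.5, 135.8, 113.1]
ee_rot: [0.001, -0.003, 1.0, 0.001]
wrist_force: [-0.1, 1.0, 0.3]
finger_gap: 0.003
```

Run:
```python
from h import *
c=cap('wrist','w3.png'); o=ctrl.get_obs(); print(o['q'].round(2),o['wrist_force'],o['ee_pos'],o['time_s'],to((485,134,97)))
s=cap('side','s3.png'); im=cv2.imread('pics/s3.png')[150:250,200:330]; cv2.imwrite('pics/s3z.png',cv2.resize(im,None,fx=6,fy=6,interpolation=cv2.INTER_CUBIC))
```

```text
[-0.25  0.73 -0.19  2.04  0.32  0.4   0.89] [-0.30992838  0.10615061 -0.5955272 ] [483.94957785 135.61960979 113.5821688 ] 4.45 [-0.1  -0.17  1.66]
```

View pics/w3.png

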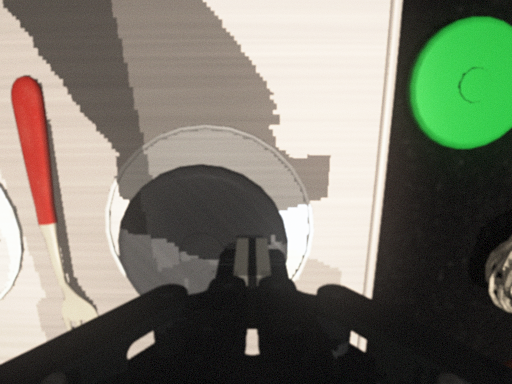

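View pics/s3z.png

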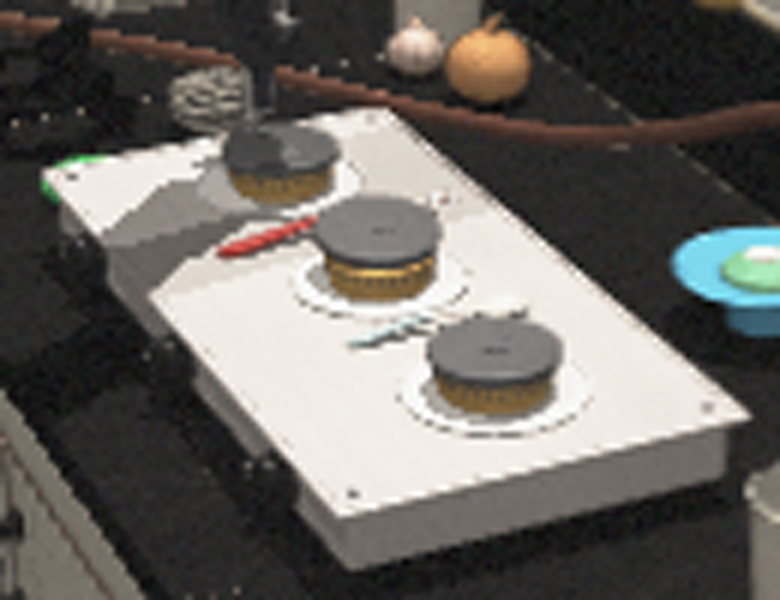

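Call:
drive_tool([
  [-0.1,-0.1,0.9],
  [-0.1,-0.1,1.4],
  [-0.1,-0.1,1.6],
  [-0.1,-0.1,1.65],
  [-0.1,-0.1,1.7],
  [-0.1,-0.1,1.75],
  [-0.1,-0.1,1.8],
  [-0.1,-0.1,1.8],
], twist=[0,0,0,0,0,0,0,0], grip=[0,0,0,0,0,0,0,0])

```text
time_s: 5.5
ee_pos: [485.3, 134.6, 96.9]
ee_rot: [0.002, -0.003, 1.0, 0.001]
wrist_force: [-2.0, -0.7, 10.1]
finger_gap: 0.0
```

Call:
drive_tool([
  [0,0,-1],
  [0,-2.5,-1.3],
  [0,-5.2,-1.3],
  [0,-5.2,-0.7],
  [0,-5.2,-0.2],
  [0,-5.2,0.0],
  [0,-5.2,0.1],
  [0,-5.2,0.1],
], twist=[0,0,0,0,0,0,0,0], grip=[0,0,0,0,0,0,0,0])

```text
time_s: 6.5
ee_pos: [485.6, 83.9, 96.9]
ee_rot: [0.002, -0.004, 1.0, 0.001]
wrist_force: [-2.6, -0.5, 13.4]
finger_gap: -0.005
```

Call:
drive_tool([
  [0,0,-3],
  [0,-3,-7],
  [-0.7,-7,-10.3],
  [-1.4,-11,-10.3],
  [-1.4,-14.4,-10.3],
  [-1.4,-14.4,-10.3],
  [-1.4,-14.4,-10.3],
  [-1.4,-14.4,-10.3],
], twist=[0,0,0,0,0,0,0,0], grip=[0,0,0,0,0,0,0,0])

```text
time_s: 7.5
ee_pos: [500.4, -58.3, 199.6]
ee_rot: [0.002, -0.006, 1.0, 0.002]
wrist_force: [-0.1, 0.3, -0.5]
finger_gap: -0.001
```

Run:
```python
from h import *
c=cap('wrist','w4.png'); o=ctrl.get_obs(); print(o['q'].round(2),o['wrist_force'],o['ee_pos'],o['time_s'])
np.set_printoptions(precision=1,suppress=True)
for x in (484,486):
  for z in (63,87,97): print(x,z,proj(c,(x,-72,z)))
d={k:np.asarray(c[k]) for k in ('vfov','k1','cx','cy','R','t')}; np.savez('w4.npz',**d)
```

```text
[ 0.24  0.59 -0.33  1.96  0.31  0.63  1.29] [ 0.59284411 -0.18851281 -0.0246535 ] [500.32379682 -58.47946537 199.57961613] 7.55
484 63 [236.9 164.5]
484 87 [235.7 170.4]
484 97 [235.2 173.2]
486 63 [236.9 166.9]
486 87 [235.7 173. ]
486 97 [235.2 175.8]
```

View pics/w4.png

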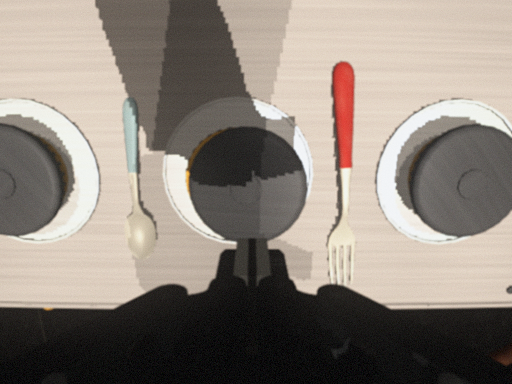

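Call:
drive_tool([
  [-0.3,1,4.5],
  [-0.6,1.6,7.5],
  [-0.6,1.6,8.8],
  [-0.6,1.6,9.2],
  [-0.6,1.6,9.5],
  [-0.6,1.6,9.8],
  [-0.6,1.6,10.0],
  [-0.6,1.6,10.0],
], twist=[0,0,0,0,0,0,0,0], grip=[0,0,0,0,0,0,0,0])

```text
time_s: 8.55
ee_pos: [506.9, -41.7, 100.0]
ee_rot: [0.003, -0.006, 1.0, 0.002]
wrist_force: [0.4, 1.4, 1.3]
finger_gap: 0.004
```

Run:
```python
from h import *
c=cap('wrist','w5.png'); o=ctrl.get_obs(); print(o['wrist_force'],o['ee_pos'],o['time_s'])
s=cap('side','s5.png'); im=cv2.imread('pics/s5.png')[150:250,200:330]; a=cv2.resize(im,None,fx=4,fy=4,interpolation=cv2.INTER_CUBIC)
s=cap('scene','c5.png'); im=cv2.imread('pics/c5.png')[150:250,180:320]; b=cv2.resize(im,None,fx=4,fy=4,interpolation=cv2.INTER_CUBIC)
cv2.imwrite('pics/s5z.png',a);cv2.imwrite('pics/c5z.png',b)
```

```text
[0.1135139  1.81526369 2.07362936] [506.89430949 -41.72415453  99.99385338] 8.6
```

View pics/s5z.png

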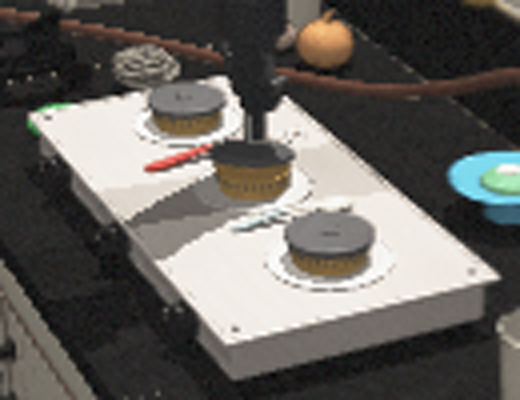

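View pics/c5z.png

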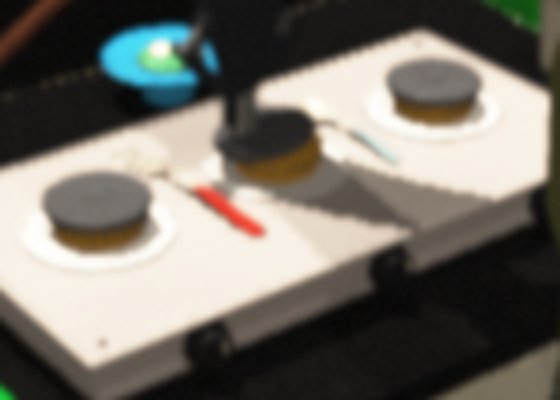

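View pics/w5.png

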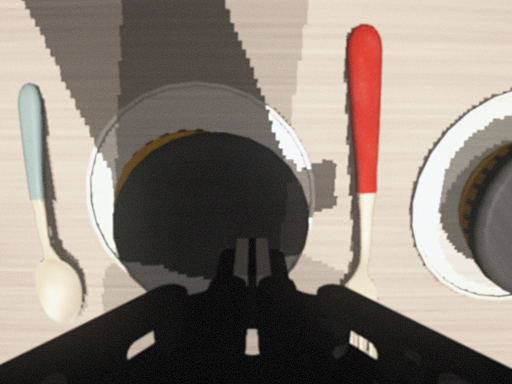

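Call:
drive_tool([
  [0,0,-1.5],
  [0,-1,-3],
  [0.5,-6,-3],
  [1,-12,-3],
  [1.9,-18,-2.5],
  [1.9,-18.5,-1.2],
  [1.9,-18.5,-0.2],
  [1.9,-18.5,0.4],
], twist=[0,0,0,0,0,0,0,0], grip=[0,0,0,0,0,0,0,0])

```text
time_s: 9.7
ee_pos: [490.1, -225.3, 96.6]
ee_rot: [0.002, -0.007, 1.0, 0.002]
wrist_force: [-11.3, 3.0, 59.3]
finger_gap: 0.001
```

Call:
drive_tool([
  [0,0,-1],
  [0,-2.5,-1.3],
  [0,-5.2,-1.3],
  [0,-5.2,-0.9],
  [0,-5.2,-0.5],
  [0,-5.2,-0.2],
  [0,-5.2,-0.05],
  [0,-5.2,0.0],
], twist=[0,0,0,0,0,0,0,0], grip=[0,0,0,0,0,0,0,0])

```text
time_s: 10.7
ee_pos: [490.8, -275.9, 96.9]
ee_rot: [0.002, -0.007, 1.0, 0.002]
wrist_force: [-2.6, 2.0, 8.8]
finger_gap: -0.002
```

Call:
drive_tool([
  [0,0,-2],
  [0,2,-6],
  [-0.5,7,-9],
  [-1,12,-10.3],
  [-1,17,-10.3],
  [-1,21.6,-10.3],
  [-1,21.6,-10.3],
  [-1,21.6,-10.3],
], twist=[0,0,0,0,0,0,0,0], grip=[0,0,0,0,0,0,0,0])

```text
time_s: 11.7
ee_pos: [497.0, -60.6, 200.8]
ee_rot: [0.002, -0.008, 1.0, 0.002]
wrist_force: [-0.1, 0.1, -0.2]
finger_gap: 0.004
```

Run:
```python
from h import *
c=cap('wrist','w6.png'); o=ctrl.get_obs(); print(o['wrist_force'],o['ee_pos'],o['time_s'],rot(o).as_matrix().round(3))
np.set_printoptions(precision=1,suppress=True)
for p in [(487,-71,63),(487,-71,87),(487,-71,97),(497,-71,97),(487,-61,97)]: print(p,proj(c,p))
im=cv2.imread('pics/w6.png')[60:300,100:380]; cv2.imwrite('pics/w6z.png',cv2.resize(im,None,fx=2.5,fy=2.5,interpolation=cv2.INTER_CUBIC))
for d in vision.find_in('cap_a','wrist')+vision.find_in('fork','wrist'): print(d['conf'],np.array(d['extent']))
```

```text
[ 0.51527946 -0.42430831 -1.12595314] [497.04508673 -61.36831365 200.73446193] 11.75 [[-1.    -0.014  0.004]
 [-0.014  1.     0.003]
 [-0.004  0.003 -1.   ]]
(487, -71, 63) [241.  171.7]
(487, -71, 87) [240.1 178.2]
(487, -71, 97) [239.8 181.2]
(497, -71, 97) [239.7 194.1]
(487, -61, 97) [253.1 181.4]
0.83 [251.4 189.6 121.1 109.5]
0.6 [ 34.6 183.6  69.3 114.1]
0.57 [461.8 186.1 100.4 116.1]
0.56 [343.9 175.9  29.6 213.6]
0.21 [255.3 156.4 510.6 311.1]
```

View pics/w6z.png

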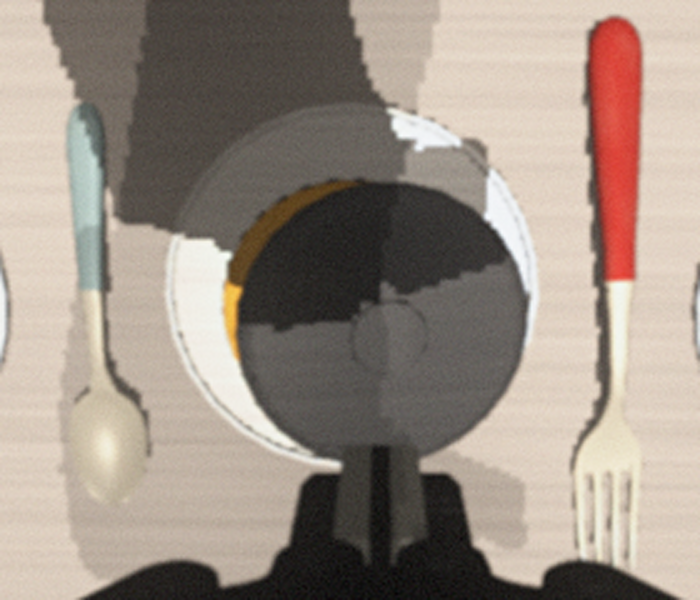

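Call:
drive_tool([
  [-1,1.5,1],
  [-2,3,2.5],
  [-2.9,5,4],
  [-2.9,5,5.5],
  [-2.9,5,7],
  [-2.9,5,8],
  [-2.9,5,8],
  [-2.9,5,8],
], twist=[5,10,15,20,25,31,31,31], grip=[0,0,0,0,0,0,0,0])

```text
time_s: 12.85
ee_pos: [526.0, -11.8, 121.2]
ee_rot: [0.002, 0.261, 0.965, 0.002]
wrist_force: [0.0, -0.5, -0.2]
finger_gap: 0.002
```

Run:
```python
from h import *
c=cap('wrist','w7.png'); o=ctrl.get_obs(); print(o['q'].round(2),o['wrist_force'],o['ee_pos'],o['time_s'],rot(o).as_matrix().round(3))
M=rot(o).as_matrix(); u=M[:2,1]; a=np.array([488,-71])
for s in (70,66,60,53): print(s,to((*(a+u*s),80.5)))
```

```text
[ 0.03  0.73 -0.15  1.97  0.22  0.46  0.76] [0.53660358 0.26271591 0.18750524] [526.08521458 -11.62528185 121.33822218] 12.9 [[-0.864  0.504  0.004]
 [ 0.504  0.864  0.003]
 [-0.002  0.005 -1.   ]]
70 [ 0.31 -0.07  4.08]
66 [ 0.31 -0.47  4.08]
60 [ 0.31 -1.07  4.08]
53 [ 0.31 -1.77  4.07]
```

View pics/w7.png

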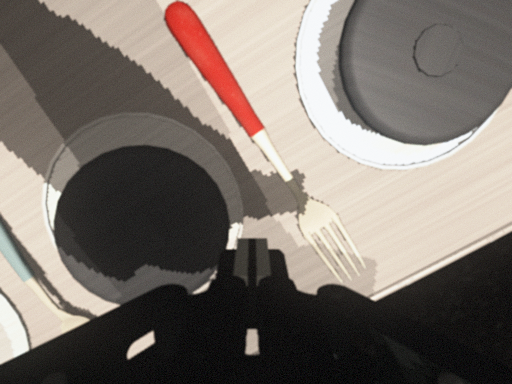

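Call:
drive_tool([
  [0.3,-0.1,1],
  [0.3,-0.1,2.2],
  [0.3,-0.1,3.2],
  [0.3,-0.1,3.8],
  [0.3,-0.1,4.0],
  [0.3,-0.1,4.0],
  [0.3,-0.2,4.0],
  [0.3,-0.3,4.0],
], twist=[0,0,0,0,0,0,0,0], grip=[0,0,0,0,0,0,0,0])

```text
time_s: 13.9
ee_pos: [523.5, -10.8, 81.9]
ee_rot: [0.003, 0.26, 0.966, 0.004]
wrist_force: [1.3, 6.3, 3.2]
finger_gap: 0.0
```

Run:
```python
from h import *
c=cap('wrist','w8.png'); o=ctrl.get_obs(); M=rot(o).as_matrix(); print(o['wrist_force'],M.T@o['wrist_force'],o['ee_pos'],o['time_s'])
u=M[:2,1]; a=np.array([488,-71]); print('s',u@(o['ee_pos'][:2]-a))
```

```text
[0.95310289 4.94355257 2.64872658] [ 1.6514303   4.77608817 -2.61239917] [523.49223267 -10.7677016   81.90326843] 13.95
s 69.90762871210835
```

View pics/w8.png

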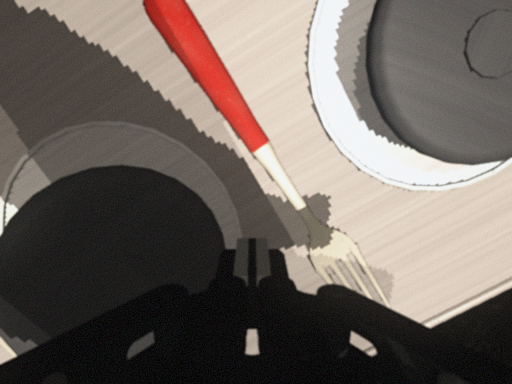

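Call:
drive_tool([
  [0,-0.15,0],
  [0,-0.3,0],
  [0,-0.45,0],
  [0,-0.6,0],
  [0,-0.75,0],
  [0,-0.9,0],
  [0,-1.0,0],
  [0,-1.0,0],
], twist=[0,0,0,0,0,0,0,0], grip=[0,0,0,0,0,0,0,0])

```text
time_s: 14.95
ee_pos: [523.0, -14.0, 83.2]
ee_rot: [0.007, 0.258, 0.966, 0.009]
wrist_force: [4.4, 12.5, 6.7]
finger_gap: -0.003
```

Run:
```python
from h import *
c=cap('wrist','w9.png'); o=ctrl.get_obs(); M=rot(o).as_matrix(); print(o['wrist_force'],M.T@o['wrist_force'],o['ee_pos'],o['time_s'])
u=M[:2,1]; a=np.array([488,-71]); print('s',u@(o['ee_pos'][:2]-a))
s=cap('side','s9.png'); im=cv2.imread('pics/s9.png')[150:250,200:330]; a=cv2.resize(im,None,fx=4,fy=4,interpolation=cv2.INTER_CUBIC)
s=cap('scene','c9.png'); im=cv2.imread('pics/c9.png')[150:250,180:320]; b=cv2.resize(im,None,fx=4,fy=4,interpolation=cv2.INTER_CUBIC)
cv2.imwrite('pics/z9.png',np.vstack([a[:290],b[:290,:520]]))
```

```text
[ 4.09080514 12.6413636   6.20553552] [ 2.70473001 13.11843109 -5.96981012] [523.01777736 -13.97376194  83.21007038] 15.0
s 66.87881648645867
```

View pics/w9.png

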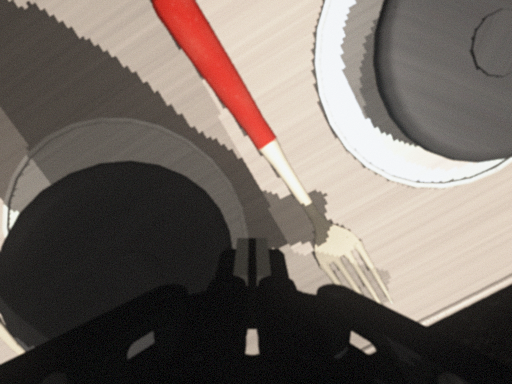

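View pics/z9.png

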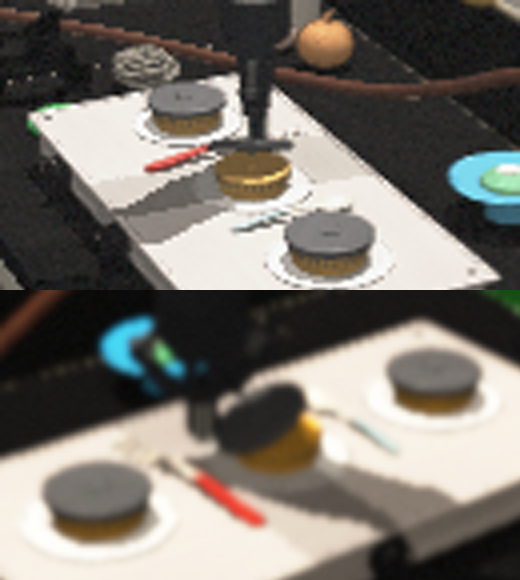

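Call:
drive_tool([
  [0,-0.4,-0.1],
  [0,-0.4,-0.25],
  [0,-0.4,-0.4],
  [0,-0.4,-0.5],
  [0,-0.4,-0.6],
  [0,-0.4,-0.7],
  [0,-0.4,-0.8],
  [0,-0.4,-0.8],
], twist=[0,0,0,0,0,0,0,0], grip=[0,0,0,0,0,0,0,0])

```text
time_s: 16.1
ee_pos: [520.2, -18.4, 90.9]
ee_rot: [0.006, 0.258, 0.966, 0.008]
wrist_force: [0.9, 0.6, 0.7]
finger_gap: -0.004
```

```bash
cat > look.py <<'E'
import sys
from h import *
n=sys.argv[1]
c=cap('wrist','w%s.png'%n); o=ctrl.get_obs(); M=rot(o).as_matrix(); np.set_printoptions(precision=2,suppress=True); print(o['wrist_force'],M.T@o['wrist_force'],o['ee_pos'],o['time_s'])
u=M[:2,1]; a=np.array([488,-71]); print('s',u@(o['ee_pos'][:2]-a))
s=cap('side','s%s.png'%n); im=cv2.imread('pics/s%s.png'%n)[165:220,235:305]; a=cv2.resize(im,None,fx=7,fy=7,interpolation=cv2.INTER_CUBIC)
s=cap('scene','c%s.png'%n); im=cv2.imread('pics/c%s.png'%n)[158:213,212:282]; b=cv2.resize(im,None,fx=7,fy=7,interpolation=cv2.INTER_CUBIC)
w=cv2.imread('pics/w%s.png'%n); p=np.zeros((600,800,3),np.uint8)
p[:292,:372]=cv2.resize(a,(372,292)); p[:292,400:772]=cv2.resize(b,(372,292)); p[295:595,:400]=cv2.resize(w,(400,300))
cv2.imwrite('pics/z%s.png'%n,p)
E
python3 look.py 10
```

```text
[-0.61 -0.5   0.33] [ 0.28 -0.73 -0.35] [520.23 -18.23  90.92] 16.15
s 61.80512235492574
```

View pics/z10.png

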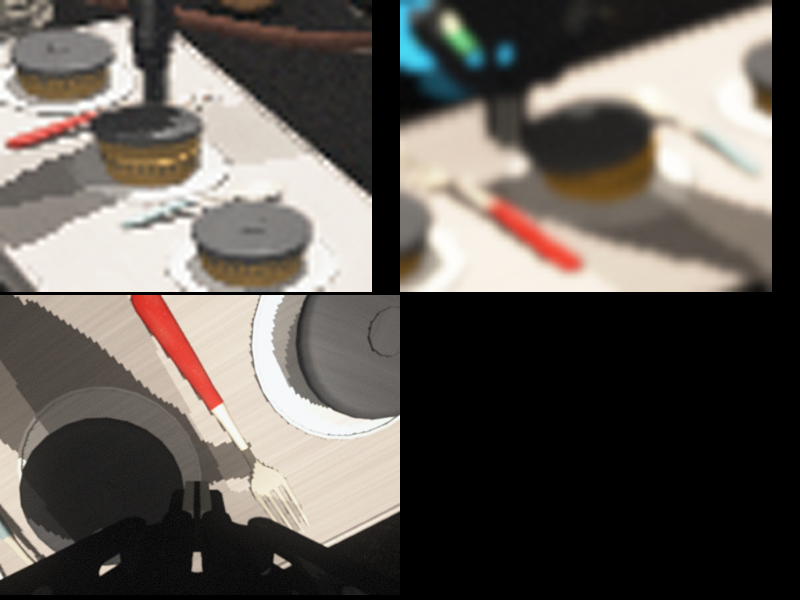

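Run:
```python
from h import *
im=cv2.imread('pics/w10.png'); im=cv2.convertScaleAbs(im,alpha=2.2,beta=10)
c=vision.capture('wrist'); M=rot(ctrl.get_obs()).as_matrix(); u=M[:2,1]; v=M[:2,0]; a=np.array([488,-71])
def draw(cen,r,z,col):
    for t in np.linspace(0,2*np.pi,240):
        p=proj(c,(cen[0]+r*np.cos(t),cen[1]+r*np.sin(t),z))
        if 0<=p[0]<512 and 0<=p[1]<384: cv2.circle(im,(int(round(p[0])),int(round(p[1]))),0,col,-1)
draw(a,40,87,(0,255,255)); 
for s,col in ((10,(0,0,255)),(15,(0,255,0))): draw(a+u*s,45,95,col)
o=ctrl.get_obs()['ee_pos']
for dx in (-11,11):
  for dy in (-8.5,8.5): 
    p=proj(c,(*(o[:2]+v*dx+u*dy),o[2])); cv2.circle(im,(int(p[0]),int(p[1])),2,(255,0,255),-1); print(p)
cv2.imwrite('pics/w10b.png',im[80:384]); cv2.imwrite('pics/w10b.png',cv2.resize(im[100:340,0:340],None,fx=2.3,fy=2.3,interpolation=cv2.INTER_CUBIC))
```

```text
[236.46744279 275.70067096]
[272.61554396 275.32416506]
[235.81370687 232.22189147]
[273.505434   231.92403641]
```

View pics/w10b.png

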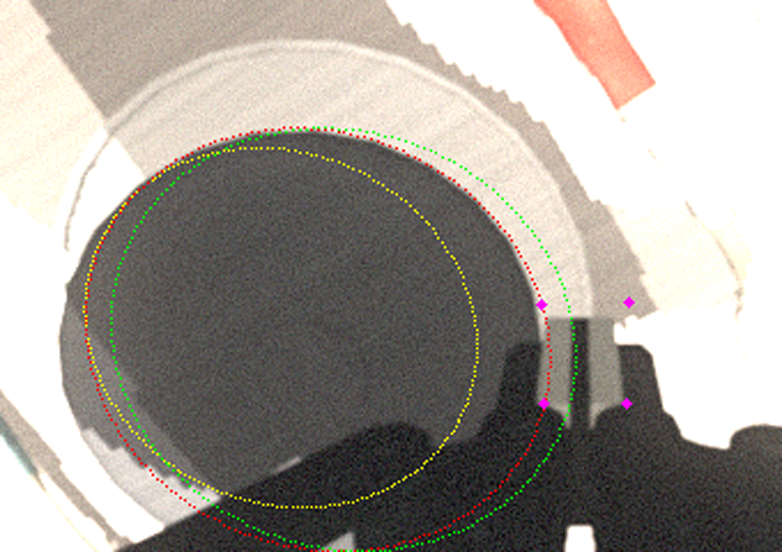

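Call:
drive_tool([
  [0,0.5,0],
  [0,0.5,0.3],
  [0,0.5,0.5],
  [0,0.4,0.5],
  [0,0.1,0.5],
  [0,-0.1,0.5],
  [0,-0.3,0.5],
  [0,-0.4,0.5],
], twist=[0,0,0,0,0,0,0,0], grip=[0,0,0,0,0,0,0,0])

```text
time_s: 17.3
ee_pos: [521.1, -18.8, 87.3]
ee_rot: [0.009, 0.257, 0.966, 0.011]
wrist_force: [1.9, 7.8, 10.7]
finger_gap: -0.0
```

```bash
python3 look.py 11
```

```text
[ 2.13  6.32 11.53] [  1.16   6.83 -11.38] [521.11 -18.85  87.35] 17.35
s 61.69020259297657
```

View pics/z11.png

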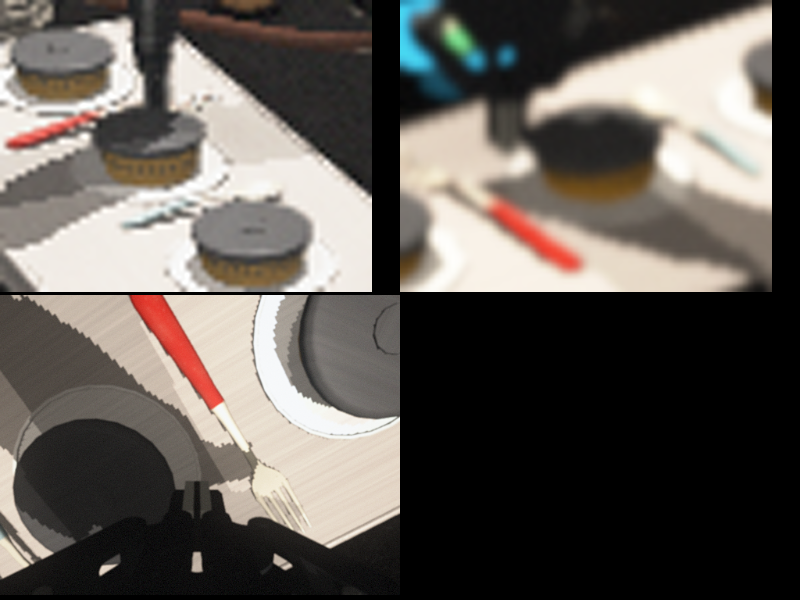

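Call:
drive_tool([
  [0,0,-0.3],
  [0,0.2,-0.6],
  [0,0.5,-1.2],
  [0,0.5,-3],
  [0,0.0,-6],
  [0,-2,-9],
  [0,-4,-11],
  [0,-4.4,-11.5],
], twist=[0,0,0,0,-8,-16,-24,-31], grip=[0,0,0,0,0,0,0,0])

```text
time_s: 18.45
ee_pos: [496.0, -61.0, 202.5]
ee_rot: [0.012, -0.011, 1.0, 0.007]
wrist_force: [0.4, 0.1, -0.5]
finger_gap: 0.003
```

```bash
python3 look.py 12
python3 - <<'E'
from h import *
c=vision.capture('wrist')
for z in (63,97): print(proj(c,(488,-71,z)))
im=cv2.imread('pics/w12.png'); cv2.imwrite('pics/w12z.png',cv2.resize(im[40:300,80:400],None,fx=2.3,fy=2.3,interpolation=cv2.INTER_CUBIC))
E
```

```text
[-0.2  -0.47  0.15] [ 0.21 -0.46 -0.16] [496.04 -61.05 202.45] 18.5
s 9.74734286574815
[237.67148648 170.50074308]
[236.56115703 180.64655533]
```

View pics/z12.png

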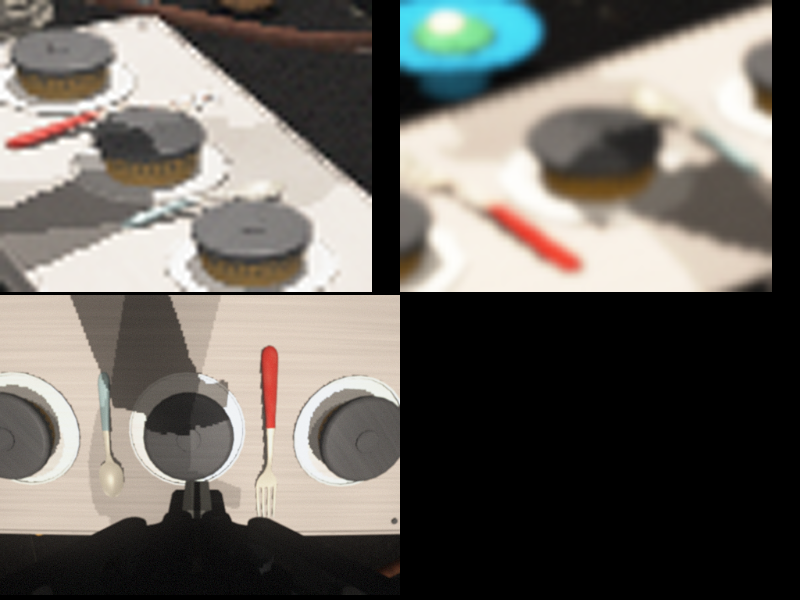

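View pics/w12z.png

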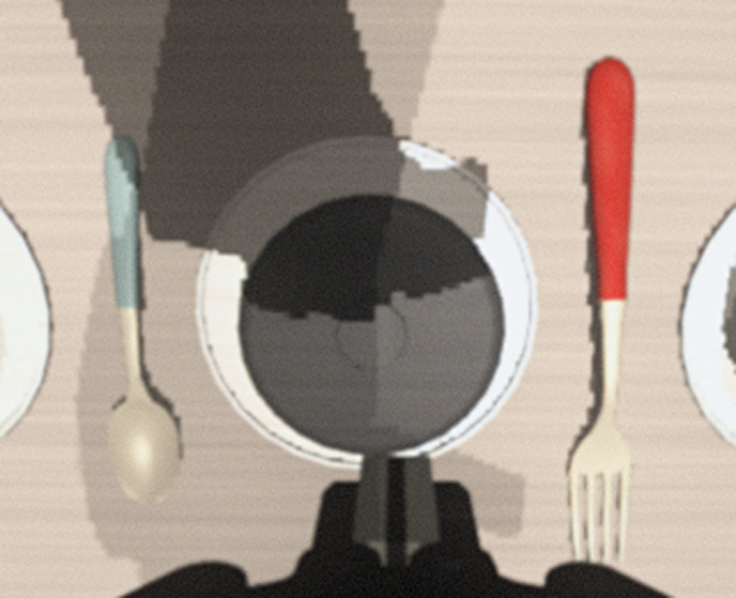

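Run:
```python
from h import *
for p in [(488,-45,125),(488,-45,105),(488,-45,98),(488,-45,96.5)]: print(to(p))
```

```text
[0.99 1.29 7.61]
[1.03 1.26 9.61]
[ 1.05  1.25 10.31]
[ 1.05  1.25 10.46]
```

Call:
drive_tool([
  [0.5,0.7,3.5],
  [1,1.3,7],
  [1,1.3,8.8],
  [1,1.3,9.6],
  [1,1.3,10.0],
  [1,1.3,10.3],
  [1,1.3,10.35],
  [1,1.3,10.4],
], twist=[0,0,0,0,0,0,0,0], grip=[0,0,0,0,0,0,0,0])

```text
time_s: 19.65
ee_pos: [488.7, -44.6, 97.5]
ee_rot: [0.011, -0.009, 1.0, 0.008]
wrist_force: [-1.0, -0.3, -0.3]
finger_gap: -0.001
```

Call:
drive_tool([
  [0,0,-1],
  [0,-2.5,-1.3],
  [0,-5.2,-1.3],
  [0,-5.2,-0.9],
  [0,-5.2,-0.5],
  [0,-5.2,-0.2],
  [0,-5.2,0.0],
  [0,-5.2,0.05],
], twist=[0,0,0,0,0,0,0,0], grip=[0,0,0,0,0,0,0,0])

```text
time_s: 20.65
ee_pos: [489.7, -95.5, 96.9]
ee_rot: [0.012, -0.01, 1.0, 0.008]
wrist_force: [-2.4, 1.0, 13.6]
finger_gap: -0.001
```

Call:
drive_tool([
  [0,0,-1],
  [0,2.5,-1.3],
  [0,5.2,-1.3],
  [0,5.2,-0.9],
  [0,5.2,-0.5],
  [0,5.2,-0.1],
  [0,5.2,0.0],
  [0,5.2,0.1],
], twist=[0,0,0,0,0,0,0,0], grip=[0,0,0,0,0,0,0,0])

```text
time_s: 21.65
ee_pos: [488.5, -44.3, 96.9]
ee_rot: [0.011, -0.009, 1.0, 0.007]
wrist_force: [-2.2, -2.0, 12.2]
finger_gap: 0.002
```

Call:
drive_tool([
  [0,0,-1],
  [0,0,-3],
  [0,0,-6],
  [1,-0.5,-10],
  [2.5,-1,-14],
  [4,-1.5,-17],
  [6,-1.5,-20],
  [8,-1.5,-20],
], twist=[0,0,0,0,0,0,0,0], grip=[0,0,0,0,0,0,0,0])

```text
time_s: 22.65
ee_pos: [404.9, -63.9, 297.1]
ee_rot: [0.014, -0.009, 1.0, 0.007]
wrist_force: [0.3, -0.1, -0.2]
finger_gap: -0.001
```

```bash
python3 look.py 13
python3 - <<'E'
import cv2
a=cv2.imread('pics/scene0.png');b=cv2.imread('pics/c13.png')
E
```

```text
[-4.9  -0.34 -0.13] [ 4.91 -0.25  0.02] [400.72 -64.27 295.84] 22.7
s 8.264794041144265
```

View pics/z13.png

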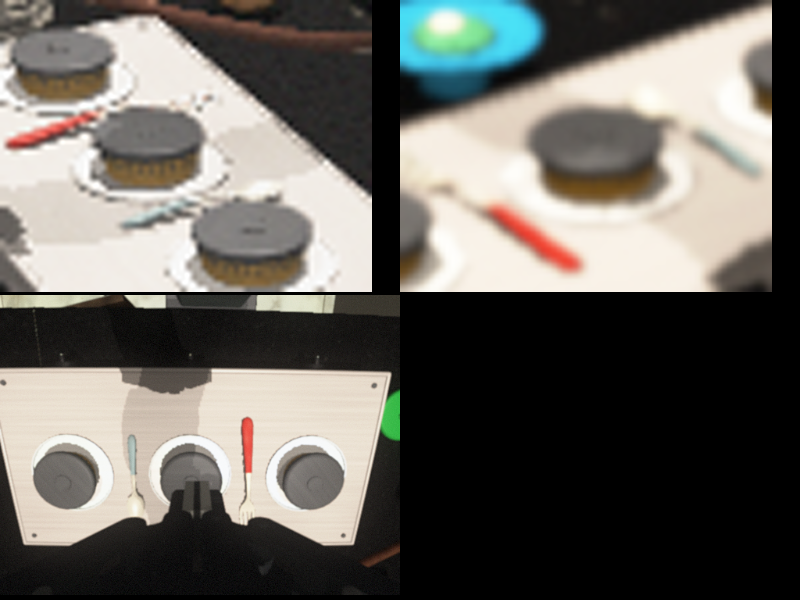

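View pics/w13.png

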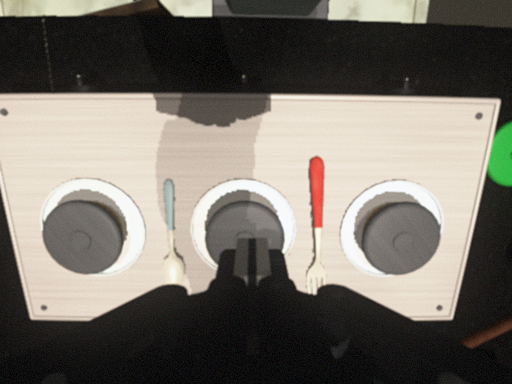

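```bash
python3 -c "
from h import *
print(order.close_job())"
```

```text
the job is handed in; nothing more can be done
None
```

The middle cap was the loose one. It has been pushed home, and the job was handed in at about 22.7 s.

**Pressing, left to right:**
- **Left cap:** I pressed it on two opposite sides with 10 to 13 N and it stayed still, fingertips at z 96.9.
- **Middle cap:** it rocked over to the pressed side under about 2 N.
- **Right cap:** I pressed it on two opposite sides and it did not move. The first press came down too fast and read 59 N at the wrist, below the 120 N limit; the second read about 9 N.

**Pushing it home:** My first push went wrong. The wider part of the fingers caught the cap's rim and tipped the cap steeply, to about 30° by eye, while loaded at up to 13 N. I raised the fingers slowly so it settled back into its lean, then pushed again with the fingertips a little higher, and it dropped flat.

**Last checks:** Pressing the middle cap on both sides with 12 to 14 N did not move it, again at z 96.9. The pictures show all three caps flat and centred, and the fork and spoon where they were. I never went near the pan supports, scourer or tumbler, so I did not compare their positions before and after. The last wrist reading of -4.9 N was taken with the arm in free space, and I put it down to braking.

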